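# Hold the scrap bin open by its lever and ease it shut

## Task

Of the two scrap bins on the repair counter, press the lever of the wider one all the way down with your fingertips so that its lid opens fully, and keep it open for at least three seconds so that I can drop in scrap. Then let the lever come up slowly so that the lid settles shut without slamming, and move clear. Do not touch the lid itself, do not open the narrower bin, and leave everything else on the counter where it is.

Things in the scene. Friction and masses are not known exactly. Their poses are not given: they have to be found in the camera images.
- wide_bin: The wider of two fixed brushed-steel counter-top scrap bins, 160 mm wide (along its own y), 130 mm deep (own x), rim 100 mm high. Origin: centre of its underside. Its +x axis points from the lever side to the lid's hinge, +z up.
- wide_paddle (a point): Centre of the top face of the wide bin's lever paddle: a bare aluminium plate 42 mm wide (bin y) by 32 mm deep (bin x), 8 mm thick. It sits 165 mm from the bin's origin along the bin's -x, 85 mm above the counter at rest. It swings down about 42 mm on an arc of 135 mm radius round a pivot lying 30 mm on the -x side of the bin's origin and 80 mm high; the plate then slopes by 0.32 rad, its outer edge lower.
- wide_lever (a joint): Lever angle of the wide bin, rad: 0 at rest, 0.32 fully pressed (hard stop).
- wide_lid (a joint): Lid angle of the wide bin, rad: 0 shut, 0.9 fully open. It is linked to the lever: lid angle = 2.8 x lever angle. The lid hinges on the bin's far (+x) rim. Nothing but the lid's weight returns it: the paddle follows a fingertip that rises from it; let go, the lid falls and slams. Holding it open takes roughly 2 to 8 N on the paddle.
- wide_lid_edge (a point): Middle of the free edge (top face) of the wide bin's lid, a steel sheet 136 mm by 190 mm and 6 mm thick with a raised middle; 107 mm above the counter and 94 mm horizontally from the paddle's centre when shut; it rises away from the paddle on opening.
- narrow_bin: The narrower of two fixed brushed-steel counter-top scrap bins, 90 mm wide (along its own y), 130 mm deep (own x), rim 100 mm high. Origin: centre of its underside. Its +x axis points from the lever side to the lid's hinge, +z up.
- narrow_paddle (a point): Centre of the top face of the narrow bin's lever paddle: a bare aluminium plate 42 mm wide (bin y) by 32 mm deep (bin x), 8 mm thick. It sits 165 mm from the bin's origin along the bin's -x, 85 mm above the counter at rest. It swings down about 42 mm on an arc of 135 mm radius round a pivot lying 30 mm on the -x side of the bin's origin and 80 mm high; the plate then slopes by 0.32 rad, its outer edge lower.
- narrow_lever (a joint): Lever angle of the narrow bin, rad: 0 at rest, 0.32 fully pressed (hard stop).
- narrow_lid (a joint): Lid angle of the narrow bin, rad: 0 shut, 0.9 fully open. It is linked to the lever: lid angle = 2.8 x lever angle. The lid hinges on the bin's far (+x) rim. Nothing but the lid's weight returns it: the paddle follows a fingertip that rises from it; let go, the lid falls and slams. Holding it open takes roughly 2 to 8 N on the paddle.
- narrow_lid_edge (a point): Middle of the free edge (top face) of the narrow bin's lid, a steel sheet 136 mm by 120 mm and 6 mm thick with a raised middle; 107 mm above the counter and 94 mm horizontally from the paddle's centre when shut; it rises away from the paddle on opening.
- flux_tin_center (a point): Loose aluminium tin, 40 mm across and 34 mm high, about 80 mm to the -y side (bin's frame) of the wide bin's paddle; point at its centre.
- screw_tin_center (a point): Loose steel tin, 36 mm across and 40 mm high, about 80 mm to the -y side (bin's frame) of the narrow bin's paddle; point at its centre.
- cleaner_jar: Loose jar, 40 mm across, 75 mm high, between the bins; origin at the centre of its underside.
- spool: Loose aluminium spool, 56 mm across, 38 mm high, at the right of the counter; origin at the centre of its underside.
- phone: Loose phone, 150 x 72 x 8 mm, flat on the counter; origin at the centre of its underside.
- screwdriver: Loose screwdriver, 150 mm long, lying on the counter along its own x.
- spudger: Loose flat prying spatula, 150 mm long, lying on the counter along its own x.

How it is judged:
By the outcome, as a careful person would: the job done as asked, in the order asked, and still so for the second after the job is handed in, with the robot touching nothing.
It also fails if it takes over 48 s, if anything falls off the work surface, if the arm or the gripper's body presses on something with over 40 N, if the wrist force passes 120 N, or if a joint passes its speed limit or range.

## Robot

A 6-joint arm with a two-finger parallel gripper is mounted at the origin on the work surface. World frame = base frame: x ahead of the robot, y to its left, z up, the work surface at z = 0. Lengths are in m, angles in rad, forces in N, time in s.
With the tool pointing down it reaches from about 0.35 to 0.975 m from the base axis. Payload 4.9 kg.
Tool frame: the origin (TCP) lies between the finger pads; the fingertips stand 17 mm ahead of it and the grasp point (between the pads) lies 2 mm behind it; z points along the fingers, y is the direction in which the jaws open and shut (so a half turn about z gives the same grasp; the last joint's range is limited). The gripper opens to 85 mm and grips with 20 to 120 N. Pads are 22 mm wide; open, the fingers measure 114 mm over their backs; the gripper's body (76 mm by 85 mm) begins 54 mm behind the grasp point. The pads swing forward as they close: fully open they stand 13 mm farther back than shut.
Start: joints at [-1.37, 0.053, 1.613, -0, 1.476, -0.119], TCP at [0.196, -0.593, 0.248] pointing down, gripper open.
Joint ranges: [-3.01, 3.01], [-1.01, 2.22], [0.06, 2.58], [-1.02, 4.17], [0.09, 2.62], [-3.14, 3.14]. Speed limits (rad/s): [2.57, 2.57, 3.14, 3.14, 3.14, 3.14].

## Interface

Orientations are given as a unit quaternion [w, x, y, z].
In Python, from plant import state, grab_frame, camera_model, job_done, find_in, silhouettes, landmark_of gives the robot as it stands.
- The arm moves only by the shell command python3 -m crank 'ROWS'. ROWS is JSON, a list of rows, each an object with "angular": the turn, a rotation vector about the tool's x, y, z each as a share of 5 degrees, from -1 to 1, a list of three; "delta_pos": the shift along the tool's x, y, z each as a share of 3 cm, from -1 to 1, a list of three; "gripper": the opening, from 0 (shut) to 1 (fully open). In form: [{"angular": [ax, ay, az], "delta_pos": [tx, ty, tz], "gripper": gripper}, ...]. A call has 1 to 12 rows; each row shifts and turns the commanded pose from where the row before left it, along the tool's axes as they then stand; what a row does not reach is not made up. A row lasts 1/8 s, in which the tool goes at most 62.5 mm and 10.7 degrees, less where a joint would pass 70% of its speed; a pose out of reach is approached as far as the arm can. A call with a number of a shift or a turn outside -1 to 1 is refused whole. A call with a gripper value outside its range is refused whole. The fingers move at their own pace and stop on an object; the grip force is fixed at half the most. Time passes only in rows, so rows that do not move let the fingers close. It gives the time, the measured TCP pose, the force and the opening at its end, in the units of the state.
- state(): the state, without advancing time (a new reading comes with each control period).
- grab_frame(name): name is "scene" or "top" or "wrist"; returns the picture (420x560x3 uint8, red, green, blue); there is no depth.
- camera_model(name): a dict with "camera_matrix" (3x3 intrinsics, pixels), "rvec" (rotation vector, rad) and "tvec" (3), from world to camera coordinates, as OpenCV has them; the wrist camera has in their place "mount" (4x4, takes a point from camera to tool coordinates, whose origin is the TCP and whose axes are the flange's). Camera axes: x right, y down, z forward; pixel columns grow to the right and rows downward; lengths in m; the calibration is good to about 2 mm. A picture is of the moment at which its call begins: read the wrist's pose just before it. camera_model takes no time and is no camera call.
- job_done(): hands the job in, once; it reports no verdict.
Trained networks look in the newest picture that a camera, given by its name, has taken for a name from the list of things; names that differ only in an ending like _2 or _b are one class to them, and where a whole thing is asked for, a point or a joint stands for the part that bears it (a point fixed in the world has none). Each returns a list of dicts, best first, with "conf" (0 to 1); they miss things now and then, are a little off and sometimes report something else, mostly with a low value. They report only what shows in the picture. A call takes as long as a camera call.
- find_in(camera, target): "bbox" ([left, top, right, bottom] in pixels, round what is visible of it).
- silhouettes(camera, target): "mask" (420x560 bool, what is visible of it) and "bbox" ([left, top, right, bottom] in pixels, round what is visible of it).
- landmark_of(camera, target): "pixel" ([column, row] in pixels: a listed point, or the origin of a listed thing).
The state is a dict: "time": time; "joint_pos": joint angles; "joint_vel": joint speeds; "joint_efforts": joint torques, N m; "tool_pos": TCP position; "tool_rot": TCP orientation; "contact_force": force on the tool from outside, world axes, zero at the start; "ft_torque": the same for the moment, N m; "gripper_width": opening from 0.0 (shut) to 1.0 (fully open).
Only numpy, scipy, OpenCV 4.12 (cv2) and the standard library are available. Lean on these libraries where they do the work, as an engineer would, in place of code of your own. Each camera call takes 0.05 s, during which the arm holds its last target.

## Working session

There is one attempt and no reset: what is moved stays moved. The work goes in short steps, Python scripts to look and compute and a shell command to move; the robot and the scene stay as the last step left them, time stands still between calls to the robot, and variables do not carry over. Pictures are saved under pics/ and viewed, and the job is handed in when it is done.

```bash
mkdir -p pics
python3 - <<'E'
from plant import *
import cv2
print(state())
for c in("scene","top"):
    im=grab_frame(c); cv2.imwrite(f"pics/{c}0.png",im[:,:,::-1])
    for t in("wide_bin","narrow_bin","wide_paddle","narrow_paddle","wide_lid_edge","flux_tin_center","cleaner_jar"):
        print(c,t,[(r["pixel"],round(r["conf"],2)) for r in landmark_of(c,t)][:3])
E
ls
```

```text
{'time': 0.0, 'joint_pos': array([-1.37002226e+00,  5.33426407e-02,  1.61432674e+00, -2.23507907e-05,
        1.47602326e+00, -1.18996820e-01]), 'joint_vel': array([-0.00119507, -0.00034051, -0.00013299, -0.00152811, -0.00042747,
       -0.00136818]), 'joint_efforts': array([ 9.73167880e-04, -3.93680799e+01, -3.70177352e+01, -1.75201790e-04,
        7.02461286e-03,  9.35052782e-06]), 'tool_pos': array([ 0.1963426 , -0.5927175 ,  0.24705226]), 'tool_rot': array([-1.04866085e-03,  9.87244813e-01,  1.59206079e-01, -5.40356431e-05]), 'contact_force': array([-0.5502681 ,  0.06151176,  0.06857853]), 'ft_torque': array([-0.01428161, -0.00820807,  0.00093109]), 'gripper_width': 1.0019456666560695}
scene wide_bin [([269.2, 278.2], 0.8)]
scene narrow_bin [([238.8, 196.7], 0.96)]
scene wide_paddle [([313.0, 234.7], 0.78)]
scene narrow_paddle [([270.5, 161.2], 0.72)]
scene wide_lid_edge [([289.1, 248.7], 0.57)]
scene flux_tin_center [([286.8, 235.9], 0.65)]
scene cleaner_jar [([237.4, 243.1], 0.6)]
top wide_bin [([227.7, 160.9], 0.83)]
top narrow_bin [([319.2, 177.9], 0.76)]
top wide_paddle [([234.9, 204.8], 0.75), ([321.5, 175.6], 0.58)]
top narrow_paddle [([335.2, 220.8], 0.7)]
top wide_lid_edge [([226.1, 175.4], 0.68)]
top flux_tin_center [([258.9, 198.2], 0.49)]
top cleaner_jar [([277.0, 149.4], 0.6), ([337.8, 220.3], 0.6)]
pics
```

View pics/scene0.png

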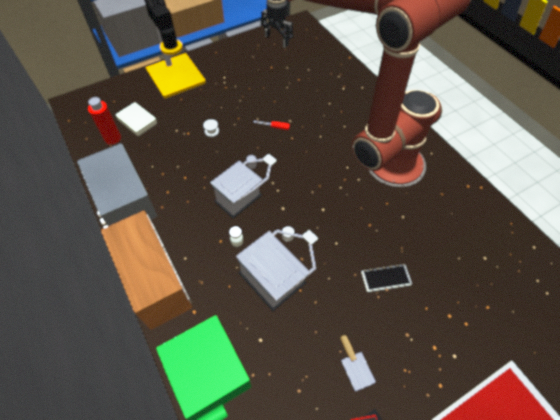

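View pics/top0.png

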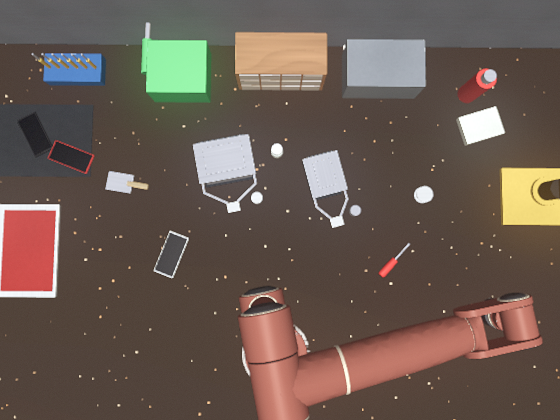

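```bash
cat > h.py <<'E'
import numpy as np, cv2
from plant import *
def ray(c,p):
    m=camera_model(c);K=np.array(m["camera_matrix"],float);R=cv2.Rodrigues(np.array(m["rvec"],float))[0];t=np.array(m["tvec"],float).ravel()
    d=R.T@np.linalg.inv(K)@np.array([p[0],p[1],1.]);return -R.T@t,d/np.linalg.norm(d)
def atz(c,p,z):
    o,d=ray(c,p);return o+d*(z-o[2])/d[2]
def proj(c,P):
    m=camera_model(c);return cv2.projectPoints(np.array(P,float).reshape(-1,3),np.array(m["rvec"],float),np.array(m["tvec"],float),np.array(m["camera_matrix"],float),None)[0].reshape(-1,2)
E
python3 - <<'E'
from h import *
for c,D in dict(scene=dict(wb=(269.2,278.2,0),nb=(238.8,196.7,0),wp=(313,234.7,.085),np=(270.5,161.2,.085),le=(289.1,248.7,.107),ft=(286.8,235.9,.017)),top=dict(wb=(227.7,160.9,0),nb=(319.2,177.9,0),wp=(234.9,204.8,.085),np=(335.2,220.8,.085),le=(226.1,175.4,.107),ft=(258.9,198.2,.017),jar=(277,149.4,0))).items():
    print(c,ray(c,(280,210)))
    for k,v in D.items(): print(k,atz(c,v[:2],v[2]).round(3))
E
```

```text
scene (array([0.91545424, 0.63572249, 1.24088678]), array([-0.27979746, -0.45650967, -0.84457818]))
wb [0.67  0.176 0.   ]
nb [ 0.607 -0.162  0.   ]
wp [0.488 0.147 0.085]
np [ 0.455 -0.189  0.085]
le [0.588 0.161 0.107]
ft [0.544 0.077 0.017]
top (array([ 0.38458855, -0.00299725,  1.73239874]), array([ 0.06481653, -0.0053088 , -0.99788308]))
wb [0.671 0.175 0.   ]
nb [ 0.612 -0.15   0.   ]
wp [0.508 0.14  0.085]
np [ 0.457 -0.197  0.085]
le [0.604 0.168 0.107]
ft [0.537 0.062 0.017]
jar [ 0.713 -0.     0.   ]
```

The two views agree: the wide bin is at left-centre, with its paddle near top pixel (234,207) and scene pixel (311,238). The flux tin is at top (257,198). Next I'll refine the pose by fitting to both views.

Run:
```python
from h import *
from scipy.optimize import least_squares
obs=[]
for c in("top","scene"):
    im=grab_frame(c)
    for t,o in(("wide_bin",(0,0,0)),("wide_paddle",(-.165,0,.085)),("wide_lid_edge",(-.071,0,.107))):
        for r in landmark_of(c,t)[:1]: obs.append((c,o,r["pixel"])); print(c,t,r)
    for t in ("wide_paddle",):
        for r in silhouettes(c,t)[:2]:
            ys,xs=np.nonzero(r["mask"]);print(t,r["conf"],r["bbox"],len(xs),xs.mean(),ys.mean())
# hand read paddle
obs+= [("top",(-.165,0,.085),(233.5,207.5)),("scene",(-.165,0,.085),(311,238))]
def W(q,o):
    x,y,a=q;return [x+o[0]*np.cos(a)-o[1]*np.sin(a),y+o[0]*np.sin(a)+o[1]*np.cos(a),o[2]]
f=lambda q:np.concatenate([proj(c,W(q,o))[0]-p for c,o,p in obs])
s=least_squares(f,[.67,.175,.17],loss="soft_l1");q=s.x
print(q,f(q).reshape(-1,2).round(1)); print("paddle",W(q,(-.165,0,.085)))
for c in("top","scene"):
    im=grab_frame(c)[:,:,::-1].copy()
    sx,sy=(150,110) if c=="top" else (210,190)
    im=cv2.resize(im[sy:sy+135,sx:sx+180],None,fx=4.4,fy=4.4,interpolation=cv2.INTER_CUBIC)
    cv2.imwrite(f"pics/{c}1raw.png",im)
    def poly(pts,col):
        P=((proj(c,[W(q,p) for p in pts])-[sx,sy]+.5)*4.4).astype(np.int32);cv2.polylines(im,[P],True,col,1)
    box=lambda cx,hx,hy,z:[(cx+i*hx,j*hy,z) for i,j in((1,1),(1,-1),(-1,-1),(-1,1))]
    poly(box(-.165,.016,.021,.085),(0,0,255));poly(box(-.003,.068,.095,.107),(0,255,0));poly(box(0,.065,.08,0),(255,0,0))
    cv2.imwrite(f"pics/{c}1.png",im)
```

```text
top wide_bin {'pixel': [226.7, 161.3], 'conf': 0.6}
top wide_paddle {'pixel': [231.2, 208.2], 'conf': 0.63}
top wide_lid_edge {'pixel': [225.0, 178.3], 'conf': 0.85}
wide_paddle 0.75 [216.8, 196.8, 242.4, 212.1] 137 230.2919708029197 205.86131386861314
scene wide_bin {'pixel': [272.9, 278.8], 'conf': 0.83}
scene wide_paddle {'pixel': [311.5, 235.5], 'conf': 0.81}
scene wide_lid_edge {'pixel': [287.0, 247.2], 'conf': 0.6}
wide_paddle 0.71 [278.9, 230.6, 317.5, 270.9] 236 307.73728813559325 242.91949152542372
[0.66154428 0.17976723 0.17857897] [[-0.4  2.1]
 [ 0.4 -0.8]
 [ 1.4  0.8]
 [-0.8 -0.9]
 [-0.9  1.4]
 [ 2.2  3.5]
 [-1.9 -0.1]
 [-0.4 -1.1]]
paddle [np.float64(0.49916825919804175), np.float64(0.15045806111268875), 0.085]
```

View pics/top1.png

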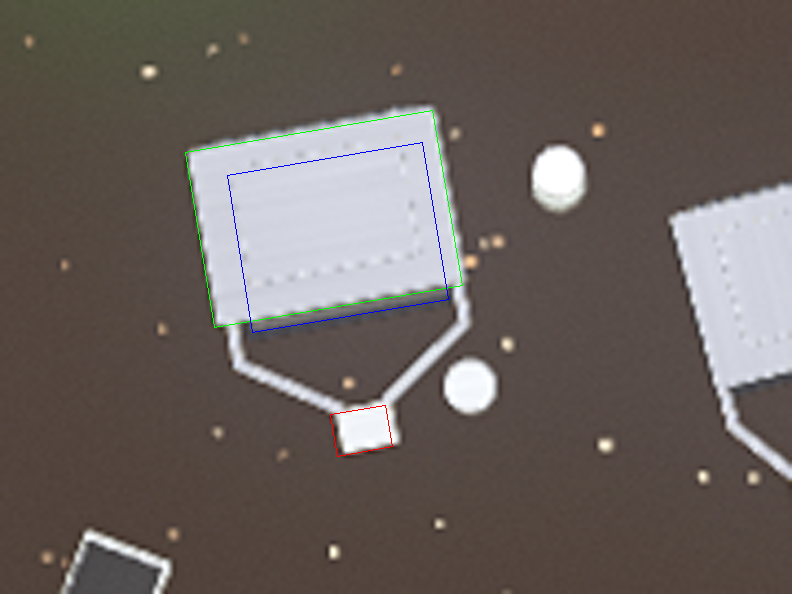

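View pics/scene1.png

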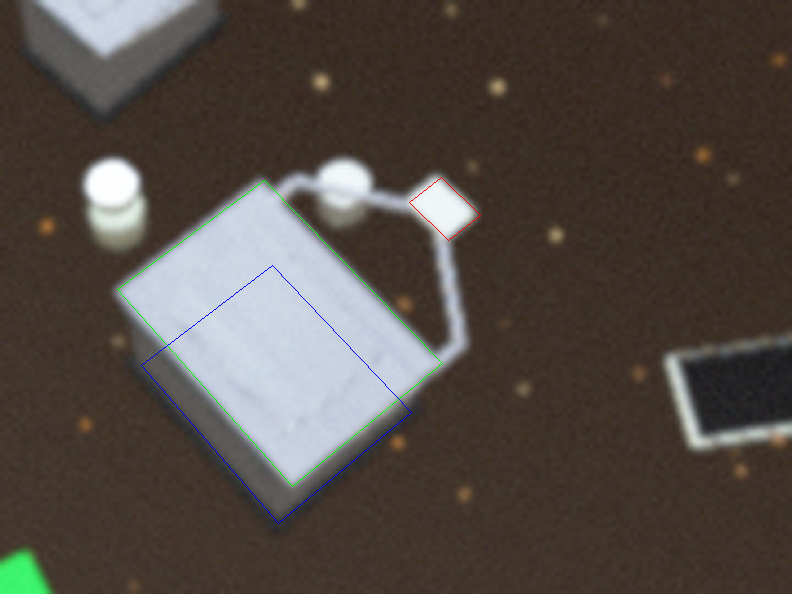

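The overlay matches both views within about 4 mm, with the real paddle a touch toward -y, so I'll use (0.500, 0.147) and bin yaw 0.178. First I'll shut the gripper, align its yaw, and travel above everything.

```bash
python3 -m crank '[{"angular":[0,0,0.8],"delta_pos":[0,0,0],"gripper":0},{"angular":[0,0,0.8],"delta_pos":[0,0,0],"gripper":0},{"angular":[0,0,0],"delta_pos":[0.6,-0.94,0],"gripper":0},{"angular":[0,0,0],"delta_pos":[0.6,-0.94,0],"gripper":0},{"angular":[0,0,0],"delta_pos":[0.6,-0.94,0],"gripper":0},{"angular":[0,0,0],"delta_pos":[0.6,-0.94,0],"gripper":0},{"angular":[0,0,0],"delta_pos":[0.6,-0.94,0],"gripper":0},{"angular":[0,0,0],"delta_pos":[0.6,-0.94,0],"gripper":0}]'
python3 -m crank '[{"angular":[0,0,0],"delta_pos":[0.6,-0.94,0],"gripper":0},{"angular":[0,0,0],"delta_pos":[0.6,-0.94,0],"gripper":0},{"angular":[0,0,0],"delta_pos":[0.6,-0.94,0],"gripper":0},{"angular":[0,0,0],"delta_pos":[0.6,-0.94,0],"gripper":0},{"angular":[0,0,0],"delta_pos":[0.6,-0.94,0],"gripper":0},{"angular":[0,0,0],"delta_pos":[0.6,-0.94,0],"gripper":0},{"angular":[0,0,0],"delta_pos":[0.6,-0.94,0],"gripper":0},{"angular":[0,0,0],"delta_pos":[0.6,-0.94,0],"gripper":0},{"angular":[0,0,0],"delta_pos":[0.6,-0.94,0],"gripper":0},{"angular":[0,0,0],"delta_pos":[0.6,-0.94,0],"gripper":0},{"angular":[0,0,0],"delta_pos":[0.6,-0.94,0],"gripper":0}]'
python3 -m crank '[{"angular":[0,0,0],"delta_pos":[0.6,-0.94,0],"gripper":0},{"angular":[0,0,0],"delta_pos":[0.6,-0.94,0],"gripper":0},{"angular":[0,0,0],"delta_pos":[0.6,-0.94,0],"gripper":0},{"angular":[0,0,0],"delta_pos":[0.6,-0.94,0],"gripper":0},{"angular":[0,0,0],"delta_pos":[0.3,-0.6,0],"gripper":0},{"angular":[0,0,0],"delta_pos":[0,0,0],"gripper":0}]'
python3 - <<'E'
from h import *
from scipy.spatial.transform import Rotation as Rn
s=state();print(s)
R=Rn.from_quat(s["tool_rot"],scalar_first=True).as_matrix()
print(R.round(3)); p=s["tool_pos"]
print((R.T@(np.array([.5,.147,.15])-p)/.03).round(2))
im=grab_frame("wrist");cv2.imwrite("pics/w1.png",im[:,:,::-1])
m=camera_model("wrist");M=np.array(m["mount"]);K=np.array(m["camera_matrix"])
for t in("wide_paddle",):
  for r in landmark_of("wrist",t):
    d=R@M[:3,:3]@np.linalg.inv(K)@np.array([*r["pixel"],1]);o=p+R@M[:3,3]
    print(r,o+d*(.085-o[2])/d[2])
E
```

```text
time: 2.4
tool_pos: [0.2727, -0.4065, 0.2485]
tool_rot: [0.0, 0.996, 0.09, 0.0]
contact_force: [0.4, -0.3, -0.8]
gripper_width: 0.001
time: 3.78
tool_pos: [0.4119, -0.0657, 0.2485]
tool_rot: [0.0, 0.996, 0.09, 0.0]
contact_force: [0.1, -1.2, 0.1]
gripper_width: 0.004
time: 4.53
tool_pos: [0.4679, 0.0772, 0.2483]
tool_rot: [0.0, 0.996, 0.091, -0.0]
contact_force: [-0.1, -0.5, -0.3]
gripper_width: 0.001
{'time': 4.525, 'joint_pos': array([ 6.55741484e-03, -3.21335650e-01,  1.95153069e+00, -1.31510886e-04,
        1.51154885e+00,  1.39485705e+00]), 'joint_vel': array([-0.03274303, -0.01453322,  0.01229992, -0.01278365,  0.0066517 ,
       -0.01163122]), 'joint_efforts': array([  0.8051322 , -23.1765908 , -37.56030321,   0.11243625,
        -0.04167282,   0.08292757]), 'tool_pos': array([0.4679355 , 0.07723562, 0.24833727]), 'tool_rot': array([ 5.90077925e-05,  9.95839397e-01,  9.11256552e-02, -8.09019260e-05]), 'contact_force': array([-0.07572326, -0.51958999, -0.28830003]), 'ft_torque': array([ 0.07510278,  0.01606106, -0.00503954]), 'gripper_width': 0.001072224304606159}
[[ 0.983  0.181 -0.   ]
 [ 0.181 -0.983 -0.   ]
 [-0.     0.    -1.   ]]
[ 1.47 -2.09  3.28]
{'pixel': [218.7, 156.0], 'conf': 0.58} [0.49917441 0.14650253 0.085     ]
```

The wrist camera puts the paddle at (0.499, 0.1465), which agrees with the fit. I'll centre over it and descend to about 25 mm above.

```bash
python3 -m crank '[{"angular":[0,0,0],"delta_pos":[0.49,-0.7,0.2],"gripper":0},{"angular":[0,0,0],"delta_pos":[0.49,-0.7,0.5],"gripper":0},{"angular":[0,0,0],"delta_pos":[0.49,-0.7,0.8],"gripper":0},{"angular":[0,0,0],"delta_pos":[0,0,0.9],"gripper":0},{"angular":[0,0,0],"delta_pos":[0,0,0.9],"gripper":0},{"angular":[0,0,0],"delta_pos":[0,0,0.6],"gripper":0},{"angular":[0,0,0],"delta_pos":[0,0,0],"gripper":0},{"angular":[0,0,0],"delta_pos":[0,0,0],"gripper":0}]'
python3 - <<'E'
from h import *
from scipy.spatial.transform import Rotation as Rn
s=state()
R=Rn.from_quat(s["tool_rot"],scalar_first=True).as_matrix();p=s["tool_pos"]
a=grab_frame("wrist");cv2.imwrite("pics/w2.png",a[:,:,::-1])
a=grab_frame("scene")[160:295,210:390,::-1];cv2.imwrite("pics/s2.png",cv2.resize(a,None,fx=4.4,fy=4.4,interpolation=2))
m=camera_model("wrist");M=np.array(m["mount"]);K=np.array(m["camera_matrix"])
for r in landmark_of("wrist","wide_paddle"):
    d=R@M[:3,:3]@np.linalg.inv(K)@np.array([*r["pixel"],1]);o=p+R@M[:3,3]
    print(r,o+d*(.085-o[2])/d[2])
c=M[:3,:3].T@(np.array([0,0,.017])-M[:3,3]);c=K@c;print("tip px",c/c[2])
E
```

```text
time: 5.62
tool_pos: [0.5007, 0.146, 0.1325]
tool_rot: [-0.0, 0.996, 0.09, 0.001]
contact_force: [-0.0, -0.6, 1.0]
gripper_width: -0.0
{'pixel': [282.0, 244.3], 'conf': 0.7} [0.49984102 0.14625028 0.085     ]
tip px [282.64664755 264.96954271   1.        ]
```

View pics/w2.png

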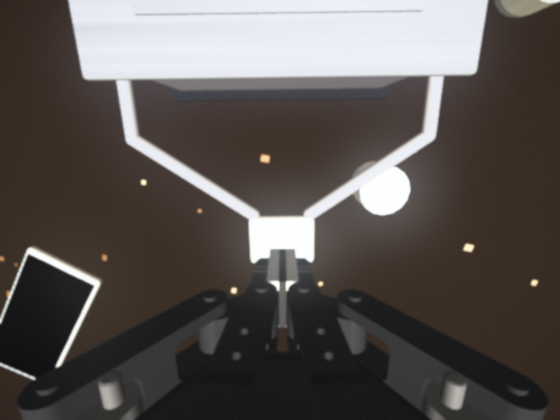

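View pics/s2.png

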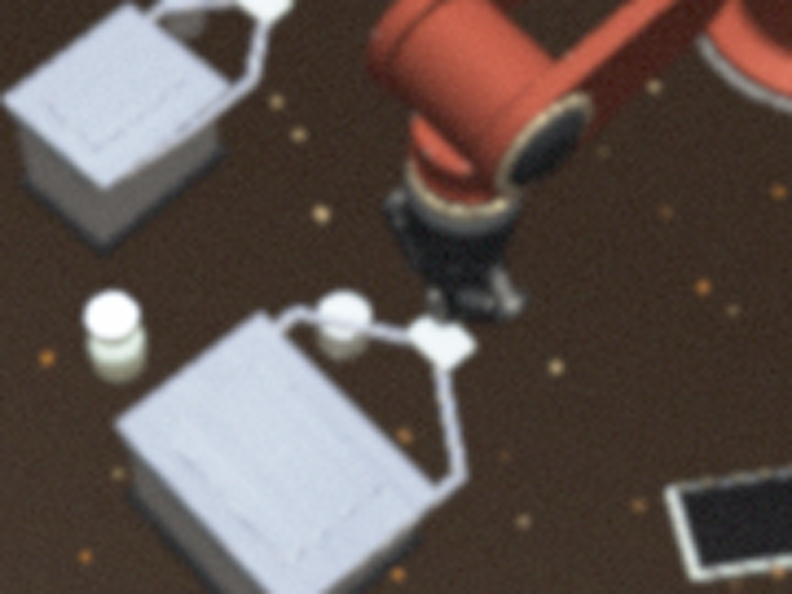

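The fingertips are centred over the paddle, about 30 mm up. I'll check where the wrist camera sits relative to the lid, then press in gentle steps.

```bash
python3 -c "
from plant import *;print(camera_model('wrist')['mount'])"
python3 -m crank '[{"angular":[0,0,0],"delta_pos":[0,0,0.4],"gripper":0},{"angular":[0,0,0],"delta_pos":[0,0,0.35],"gripper":0},{"angular":[0,0,0],"delta_pos":[0,0,0.15],"gripper":0},{"angular":[0,0,0],"delta_pos":[0,0,0.1],"gripper":0},{"angular":[0,0,0],"delta_pos":[0,0,0.1],"gripper":0},{"angular":[0,0,0],"delta_pos":[0,0,0],"gripper":0}]'
```

```text
[[ 1.84900502e-04 -9.59323243e-01 -2.82309903e-01  7.17691495e-02]
 [ 9.99999950e-01  2.49521942e-04 -1.92950034e-04 -2.50672756e-04]
 [ 2.55543968e-04 -2.82309854e-01  9.59323241e-01 -1.24160884e-01]
 [ 0.00000000e+00  0.00000000e+00  0.00000000e+00  1.00000000e+00]]
time: 6.52
tool_pos: [0.4996, 0.1462, 0.0988]
tool_rot: [0.0, 0.996, 0.09, -0.001]
contact_force: [-4.0, -0.4, 5.9]
gripper_width: 0.006
```

In contact at 5.9 N. I'll press down along the arc.

```bash
python3 -m crank '[{"angular":[0,0,0],"delta_pos":[0.005,0,0.1],"gripper":0},{"angular":[0,0,0],"delta_pos":[0.005,0,0.1],"gripper":0},{"angular":[0,0,0],"delta_pos":[0.01,0,0.1],"gripper":0},{"angular":[0,0,0],"delta_pos":[0.01,0,0.1],"gripper":0},{"angular":[0,0,0],"delta_pos":[0.01,0,0.1],"gripper":0},{"angular":[0,0,0],"delta_pos":[0.02,0,0.1],"gripper":0},{"angular":[0,0,0],"delta_pos":[0.02,0,0.1],"gripper":0},{"angular":[0,0,0],"delta_pos":[0.02,0,0.1],"gripper":0}]'
python3 - <<'E'
from h import *
a=grab_frame("scene")[130:295,190:410,::-1];cv2.imwrite("pics/s3.png",cv2.resize(a,None,fx=3.6,fy=3.6,interpolation=2))
E
```

```text
time: 7.52
tool_pos: [0.502, 0.1467, 0.0743]
tool_rot: [0.0, 0.996, 0.09, -0.002]
contact_force: [-4.7, -1.2, 4.5]
gripper_width: -0.002
```

View pics/s3.png

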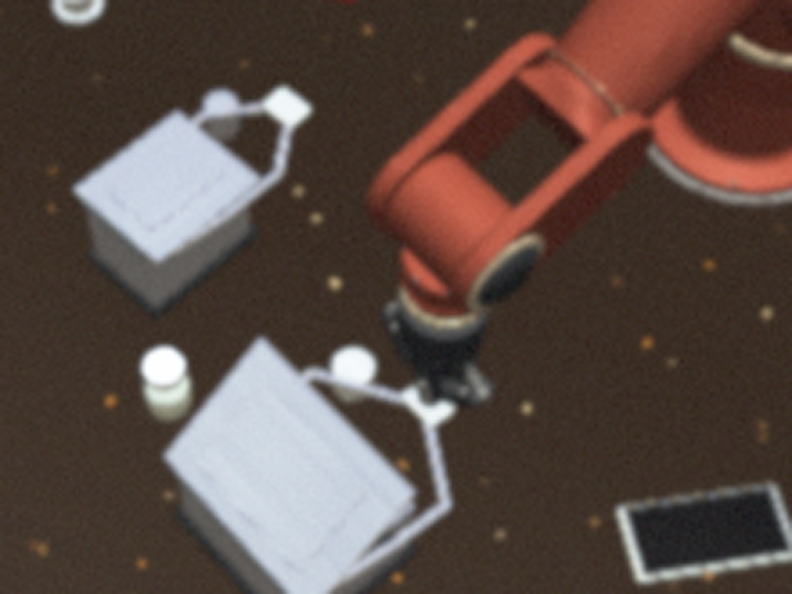

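The wide lid is rising and the narrow bin is untouched. I'll keep pressing to the stop.

```bash
python3 -m crank '[{"angular":[0,0,0],"delta_pos":[0.01,0,0.1],"gripper":0},{"angular":[0,0,0],"delta_pos":[0.01,0,0.1],"gripper":0},{"angular":[0,0,0],"delta_pos":[0.01,0,0.1],"gripper":0},{"angular":[0,0,0],"delta_pos":[0.01,0,0.08],"gripper":0},{"angular":[0,0,0],"delta_pos":[0,0,0],"gripper":0}]'
```

```text
time: 8.2
tool_pos: [0.5045, 0.1472, 0.0629]
tool_rot: [-0.0, 0.996, 0.09, 0.0]
contact_force: [-1.6, 0.1, 3.1]
gripper_width: 0.002
```

```bash
python3 -m crank '[{"angular":[0,0,0],"delta_pos":[0.01,0,0.06],"gripper":0},{"angular":[0,0,0],"delta_pos":[0,0,0.06],"gripper":0},{"angular":[0,0,0],"delta_pos":[0,0,0],"gripper":0}]'
```

```text
time: 8.57
tool_pos: [0.5051, 0.1473, 0.0609]
tool_rot: [-0.0, 0.996, 0.09, 0.0]
contact_force: [-6.3, 0.2, 11.6]
gripper_width: -0.004
```

The force has risen to 11.6 N and the tool moved less than commanded, so this is the hard stop. I'll press slightly more, then hold and look.

```bash
python3 -m crank '[{"angular":[0,0,0],"delta_pos":[0,0,0.05],"gripper":0},{"angular":[0,0,0],"delta_pos":[0,0,0],"gripper":0},{"angular":[0,0,0],"delta_pos":[0,0,0],"gripper":0}]'
python3 - <<'E'
from h import *
q=(.6615,.1785,.178);W=lambda o:[q[0]+o[0]*np.cos(q[2])-o[1]*np.sin(q[2]),q[1]+o[0]*np.sin(q[2])+o[1]*np.cos(q[2]),o[2]]
for c,(sx,sy) in dict(scene=(190,150),top=(130,70)).items():
    a=grab_frame(c)[sy:sy+165,sx:sx+220,::-1];a=cv2.resize(a,None,fx=3.6,fy=3.6,interpolation=2)
    for th,col in((.9,(0,255,0)),(.8,(0,0,255))):
        L=[(.065-r*np.cos(th)-.006*np.sin(th)*0,j*.095,.107+r*np.sin(th)) for r,j in((0,1),(0,-1),(.136,-1),(.136,1))]
        P=((proj(c,[W(p) for p in L])-[sx,sy]+.5)*3.6).astype(np.int32);cv2.polylines(a,[P],True,col,1)
    cv2.imwrite(f"pics/{c}4.png",a)
E
```

```text
time: 8.95
tool_pos: [0.5052, 0.1473, 0.0608]
tool_rot: [0.0, 0.996, 0.09, 0.0]
contact_force: [-10.2, -0.5, 19.2]
gripper_width: -0.001
```

View pics/scene4.png

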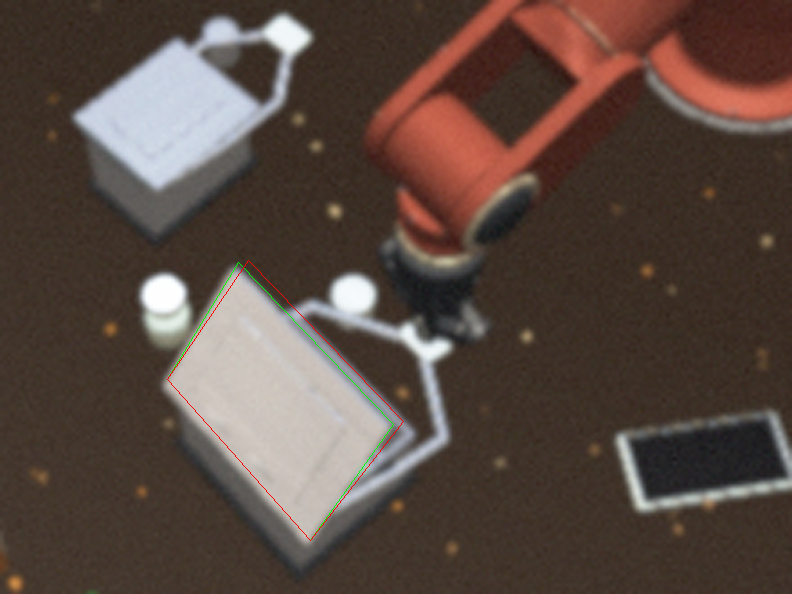

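View pics/top4.png

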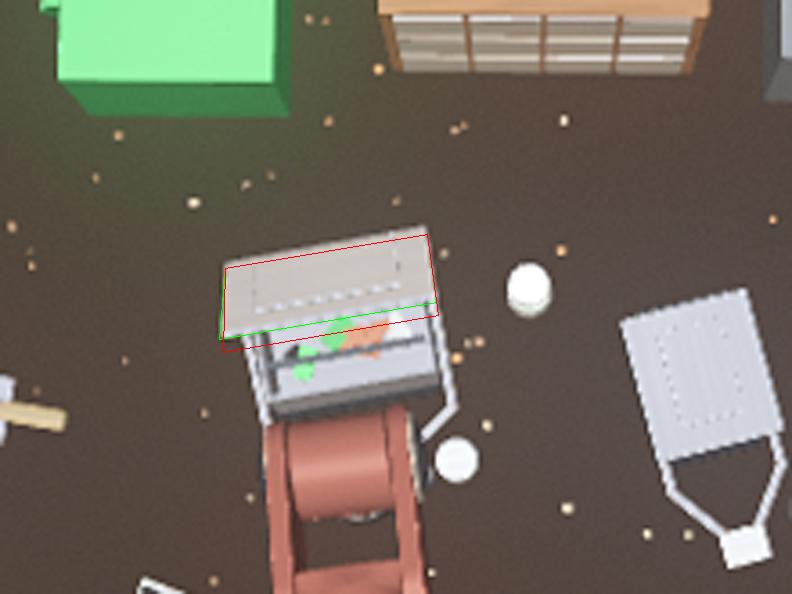

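The lid edge lies on the 0.9 rad overlay in both views, so it is fully open, and the force stands at 19 N against the stop. I'll hold it for 4.5 s.

```bash
for i in 1 2 3; do python3 -m crank '[{"angular":[0,0,0],"delta_pos":[0,0,0],"gripper":0},{"angular":[0,0,0],"delta_pos":[0,0,0],"gripper":0},{"angular":[0,0,0],"delta_pos":[0,0,0],"gripper":0},{"angular":[0,0,0],"delta_pos":[0,0,0],"gripper":0},{"angular":[0,0,0],"delta_pos":[0,0,0],"gripper":0},{"angular":[0,0,0],"delta_pos":[0,0,0],"gripper":0},{"angular":[0,0,0],"delta_pos":[0,0,0],"gripper":0},{"angular":[0,0,0],"delta_pos":[0,0,0],"gripper":0},{"angular":[0,0,0],"delta_pos":[0,0,0],"gripper":0},{"angular":[0,0,0],"delta_pos":[0,0,0],"gripper":0},{"angular":[0,0,0],"delta_pos":[0,0,0],"gripper":0},{"angular":[0,0,0],"delta_pos":[0,0,0],"gripper":0}]'; done
```

```text
time: 10.55
tool_pos: [0.5052, 0.1473, 0.0607]
tool_rot: [0.0, 0.996, 0.09, 0.0]
contact_force: [-10.6, -0.9, 20.8]
gripper_width: 0.003
time: 12.05
tool_pos: [0.5052, 0.1473, 0.0607]
tool_rot: [0.0, 0.996, 0.09, 0.0]
contact_force: [-10.3, -1.2, 19.5]
gripper_width: 0.002
time: 13.55
tool_pos: [0.5052, 0.1473, 0.0608]
tool_rot: [0.0, 0.996, 0.09, 0.0]
contact_force: [-9.2, -1.4, 19.2]
gripper_width: 0.003
```

Held for 4.5 s. I'll release slowly at about 10 mm/s.

```bash
for i in 1 2; do python3 -m crank '[{"angular":[0,0,0],"delta_pos":[-0.005,0,-0.05],"gripper":0},{"angular":[0,0,0],"delta_pos":[-0.005,0,-0.05],"gripper":0},{"angular":[0,0,0],"delta_pos":[-0.005,0,-0.05],"gripper":0},{"angular":[0,0,0],"delta_pos":[-0.005,0,-0.05],"gripper":0},{"angular":[0,0,0],"delta_pos":[-0.005,0,-0.05],"gripper":0},{"angular":[0,0,0],"delta_pos":[-0.005,0,-0.05],"gripper":0},{"angular":[0,0,0],"delta_pos":[-0.005,0,-0.05],"gripper":0},{"angular":[0,0,0],"delta_pos":[-0.005,0,-0.05],"gripper":0},{"angular":[0,0,0],"delta_pos":[-0.005,0,-0.05],"gripper":0},{"angular":[0,0,0],"delta_pos":[-0.005,0,-0.05],"gripper":0},{"angular":[0,0,0],"delta_pos":[-0.005,0,-0.05],"gripper":0},{"angular":[0,0,0],"delta_pos":[-0.005,0,-0.05],"gripper":0}]'; done
```

```text
time: 15.05
tool_pos: [0.502, 0.1466, 0.0755]
tool_rot: [0.0, 0.996, 0.09, -0.001]
contact_force: [-5.4, -0.2, 4.6]
gripper_width: -0.001
time: 16.55
tool_pos: [0.501, 0.1463, 0.0943]
tool_rot: [0.0, 0.996, 0.09, 0.0]
contact_force: [-5.5, -0.5, 6.3]
gripper_width: -0.005
```

The paddle is following the fingers. The last ~8 mm goes at about 5 mm/s.

```bash
for i in 1 2; do python3 -m crank '[{"angular":[0,0,0],"delta_pos":[0,0,-0.02],"gripper":0},{"angular":[0,0,0],"delta_pos":[0,0,-0.02],"gripper":0},{"angular":[0,0,0],"delta_pos":[0,0,-0.02],"gripper":0},{"angular":[0,0,0],"delta_pos":[0,0,-0.02],"gripper":0},{"angular":[0,0,0],"delta_pos":[0,0,-0.02],"gripper":0},{"angular":[0,0,0],"delta_pos":[0,0,-0.02],"gripper":0},{"angular":[0,0,0],"delta_pos":[0,0,-0.02],"gripper":0},{"angular":[0,0,0],"delta_pos":[0,0,-0.02],"gripper":0},{"angular":[0,0,0],"delta_pos":[0,0,-0.02],"gripper":0},{"angular":[0,0,0],"delta_pos":[0,0,-0.02],"gripper":0},{"angular":[0,0,0],"delta_pos":[0,0,-0.02],"gripper":0},{"angular":[0,0,0],"delta_pos":[0,0,-0.02],"gripper":0}]'; done
python3 - <<'E'
from h import *
a=grab_frame("scene")[150:315,190:410,::-1];cv2.imwrite("pics/s5.png",cv2.resize(a,None,fx=3.6,fy=3.6,interpolation=2))
E
```

```text
time: 18.05
tool_pos: [0.5014, 0.1464, 0.1018]
tool_rot: [0.0, 0.996, 0.09, 0.001]
contact_force: [-3.6, -0.5, 6.6]
gripper_width: -0.003
time: 19.55
tool_pos: [0.5009, 0.1464, 0.1082]
tool_rot: [-0.0, 0.996, 0.09, -0.0]
contact_force: [0.4, -0.5, 0.2]
gripper_width: 0.002
```

View pics/s5.png

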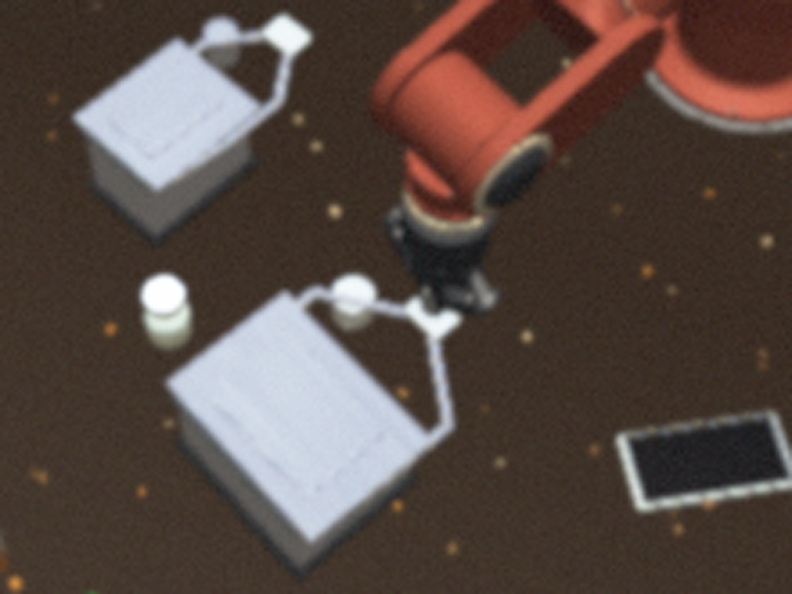

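The lid is shut and the force is zero. I'll move clear upward, gently at first.

```bash
python3 -m crank '[{"angular":[0,0,0],"delta_pos":[0,0,-0.1],"gripper":0},{"angular":[0,0,0],"delta_pos":[0,0,-0.3],"gripper":0},{"angular":[0,0,0],"delta_pos":[0,0,-0.6],"gripper":0},{"angular":[0,0,0],"delta_pos":[0,0,-0.9],"gripper":0},{"angular":[0,0,0],"delta_pos":[0,0,-0.9],"gripper":0},{"angular":[0,0,0],"delta_pos":[0,0,-0.9],"gripper":0},{"angular":[0,0,0],"delta_pos":[0,0,-0.6],"gripper":0},{"angular":[0,0,0],"delta_pos":[0,0,-0.2],"gripper":0},{"angular":[0,0,0],"delta_pos":[0,0,0],"gripper":0},{"angular":[0,0,0],"delta_pos":[0,0,0],"gripper":0},{"angular":[0,0,0],"delta_pos":[0,0,0],"gripper":0},{"angular":[0,0,0],"delta_pos":[0,0,0],"gripper":0}]'
python3 - <<'E'
from h import *
b=cv2.imread("pics/top0.png");a=grab_frame("top")[:,:,::-1].copy();cv2.imwrite("pics/t6.png",a)
for n,(x0,y0,x1,y1) in dict(bins=(185,125,380,190),tins=(250,185,375,232),phone=(150,225,192,280),rest=(380,170,450,280),spud=(95,160,160,200)).items():
    d=cv2.absdiff(a[y0:y1,x0:x1],b[y0:y1,x0:x1]);print(n,d.mean().round(2),d.max())
E
```

```text
time: 21.1
tool_pos: [0.5006, 0.1464, 0.2425]
tool_rot: [0.0, 0.996, 0.09, -0.001]
contact_force: [-0.5, 0.5, 0.4]
gripper_width: 0.0
bins 3.39 176
tins 1.28 8
phone 1.59 8
rest 1.29 7
spud 1.18 11
```

View pics/t6.png

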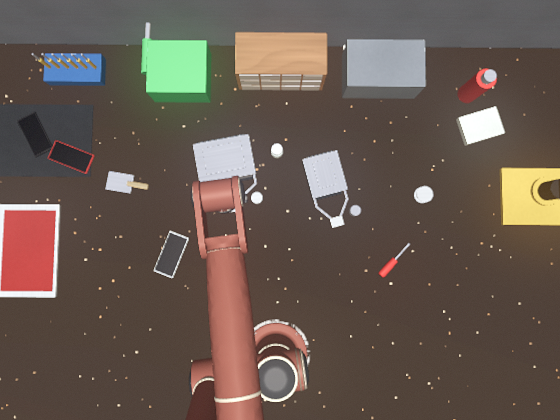

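The tins, phone, spool, screwdriver and spudger match the starting picture to within image noise. The only large difference in the bins region is where the arm now covers the wide bin's front edge. The lid is shut and the arm is clear.

```bash
python3 -c "
from plant import *;print(job_done(),state()['time'])"
```

```text
the job is handed in; nothing more can be done
the job is handed in; nothing more can be done
```

I pressed the wide bin's lever down to its hard stop with closed fingertips, and the lid opened fully. In both camera views its edge lay on the 0.9 rad overlay, with about 20 N on the paddle. I held it there for 4.5 s.

I then let the lever up over about 5 s, the last part at roughly 5 mm/s. The paddle stayed against the fingers until the lid was shut. After that I raised the gripper about 14 cm clear and handed the job in at about 21 s of the 48 s allowed.

- **Bins:** the last scene picture, taken just before the arm rose clear, shows the wide lid shut and the narrow bin closed.
- **Other objects:** the tins, phone, screwdriver, spool and spudger match the starting top view to within image noise. I checked the jar by eye only, and it looked unmoved.
- **Force:** the force on the tool was near zero after the release and after moving clear.

No check failed. The one gap is that the arm partly hid the wide bin's front edge in the final top view.

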